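# Shim and wedge a glued duct shut in the bonding jig

## Robot

A 6-joint arm with a two-finger parallel gripper is mounted at the origin on the work surface. World frame = base frame: x ahead of the robot, y to its left, z up, the work surface at z = 0. Lengths are in mm, angles in rad, forces in N, time in s.
With the tool pointing down it reaches from about 350 to 775 mm from the base axis. Payload 7.3 kg.
Tool frame: the origin (TCP) lies midway between the tips of the shut fingers; the grasp point (between the pads) lies 19 mm behind it; z points along the fingers, y is the line along which they close (so a half turn about z gives the same grasp; the last joint's range is limited). The gripper opens to 92 mm and grips with 3 to 60 N. Pads are 19 mm wide; open, the fingers measure 130 mm over their backs; the gripper's body (75 mm by 190 mm) begins 47 mm behind the grasp point.
Start: joints at [-1.388, 0.342, 1.524, -0, 1.275, -0.146], TCP at [169.549, -496.888, 226.741] pointing down, gripper open.
Joint ranges: [-2.53, 2.53], [-0.77, 2.02], [0.04, 2.7], [-1, 4.14], [0.28, 2.66], [-3.11, 3.11]. Speed limits (rad/s): [2.57, 2.57, 3.14, 3.14, 3.14, 3.14].

## Interface

Orientations are given as [roll, pitch, yaw] about the fixed x, y, z axes, in that order (R = Rz(yaw) Ry(pitch) Rx(roll)).
In Python, from plant import get_obs, capture, camera_model, close_job, search_frame, regions_of, pinpoint gives the robot as it stands. The module is installed in compiled form; this text tells all that it offers.
- The arm moves only by the shell command python3 -m pendant 'ROWS'. ROWS is JSON, one flat list of numbers, 7 for each row, row after row: the shift along the tool's x, y, z in units of 30 mm (1.0 is 30 mm), then the turn, a rotation vector about the tool's x, y, z in units of 4 degrees (1.0 is 4 degrees), then the closure, from -1 (fully open) to 1 (shut), so that 0 is half open. In form: [dx, dy, dz, wx, wy, wz, gripper, dx, dy, dz, wx, wy, wz, gripper, ...]. A call has 1 to 12 rows; each row shifts and turns the commanded pose from where the row before left it, along the tool's axes as they then stand; what a row does not reach is not made up. A row lasts 1/10 s, in which the tool goes at most 50 mm and 8.59 degrees, less where a joint would pass 70% of its speed; a pose out of reach is approached as far as the arm can. A call with a number of a shift or a turn outside -1 to 1 is refused whole. A call with a gripper value outside its range is refused whole. The fingers move at their own pace and stop on an object; the grip force is fixed at half the most. Time passes only in rows, so rows that do not move let the fingers close. It gives the time, the measured TCP pose, the force, the opening and the grip force at its end, in the units of the state.
- get_obs(): the state, without advancing time (a new reading comes with each control period).
- capture(name): name is "side" or "top" or "wrist"; returns the picture (480x640x3 uint8, red, green, blue); there is no depth.
- camera_model(name): a dict with "fov_y" (degrees; the focal length in pixels is half the picture's height over the tangent of half this angle, whatever the lens; pixels are square), "cx", "cy" (the principal point, pixels), "pose" (4x4, takes a point from camera to world coordinates). Camera axes: x right, y up, looking along -z (the intrinsics and any distortion apply to the point x, -y, -z); pixel columns grow to the right and rows downward; lengths in mm; the calibration is good to about 2 mm. A picture is of the moment at which its call begins: read the wrist's pose just before it. camera_model takes no time and is no camera call; for the wrist camera it gives the pose at the moment of the call.
- close_job(): hands the job in; it is judged then, once.
Trained networks look in the newest picture that a camera, given by its name, has taken for a name from the list of things; names that differ only in an ending like _2 or _b are one class to them, and where a whole thing is asked for, a point or a joint stands for the part that bears it (a point fixed in the world has none). Each returns a list of dicts, best first, with "score" (0 to 1); they miss things now and then, are a little off and sometimes report something else, mostly with a low value. They report only what shows in the picture. A call takes as long as a camera call. They do not tell look-alikes from the thing itself.
- search_frame(camera, thing): "location" ([column, row] in pixels, amid what is visible of it).
- regions_of(camera, thing): "pixels" (480x640 bool, what is visible of it) and "location" ([column, row] in pixels, amid what is visible of it).
- pinpoint(camera, thing): "location" ([column, row] in pixels: a listed point, or the origin of a listed thing).
The state is a dict: "time": time; "joint_positions": joint angles; "dq": joint speeds; "tau": joint torques, N m; "tool_pos": TCP position; "tcp_rot": TCP orientation; "contact_force": force on the tool from outside, world axes, zero at the start; "moment": the same for the moment, N m; "grip_width": finger opening in mm; "finger_force": force on a finger pad.
Only numpy, scipy, OpenCV 4.12 (cv2) and the standard library are available. Lean on these libraries where they do the work, as an engineer would, in place of code of your own. Each camera call takes 0.05 s, during which the arm holds its last target. There are 200 camera calls.

## Task

The two halves of the cyan printed duct sit glued but still apart in the bonding jig: first press the blue head of the activator spray bottle right down and let it spring back up. Then lean yellow shims from the rack back against the red push face, one after another, until the gap to the stop block is small enough for the orange wedge to jam before it reaches the bed (one or two shims do), and push the wedge down, flat face along the stop and at least a quarter of its blade below the stop's top, until the duct halves are fully closed and the wedge is tight. Finish while still holding the wedge by its head and pressing it firmly down to hold the stack tight; leave unused shims in the rack and the other things on the bench alone.

Things in the scene. Friction and masses are not known exactly. Their poses are not given: they have to be found in the camera images.
- stop: dark steel stop block bolted to the jig's bed. Its gap face is a vertical plane 28 mm wide (x), 52 tall, top edge chamfered 3.5 x 7. Origin: middle of that face's foot, on the bed (80 mm wide, its top 30 mm above the bench). y points across the gap to the carriage and on along the jig, z up. Block runs 46 mm back (-y); flanges 60 wide, 9 high begin 20 mm back; a knob 34 mm back ends 62 mm above the bed. Room beside the gap
- push_foot (a point): middle of the foot, on the bed, of the carriage's red push face (28 mm wide, 57 tall) opposite the stop. The face leans back: it recedes from the stop 1 mm per 4 mm of height (14 degrees). Gap at bed level = this point's distance from the stop's face along the stop's y; 12 to 24 mm once the carriage is closed. The duct (75 mm above the bed) begins 35 mm further along y
- carriage (a joint): sliding carriage with the near half of the cyan duct: opening left between the duct halves in m, 0 = closed (hard stop), at most 0.008, starts at 0.0035 to 0.0045. As it closes the push face moves by as much away from the stop. No spring: it slides with about 1 N and stays where it is left
- shim_a_mid (a point): centre of a yellow plastic shim, 42 wide (x) x 6 thick (y) x 60 tall (z) mm, top corners chamfered, 30 g. Starts upright in a slot of the grey rack, z up; slot walls are 26 mm wide and end 24 mm above its foot, so it can be gripped across its 42 mm width. All three are alike
- shim_b_mid (a point): centre of a yellow plastic shim, 42 wide (x) x 6 thick (y) x 60 tall (z) mm, top corners chamfered, 30 g. Starts upright in a slot of the grey rack, z up; slot walls are 26 mm wide and end 24 mm above its foot, so it can be gripped across its 42 mm width. All three are alike
- shim_c_mid (a point): centre of a yellow plastic shim, 42 wide (x) x 6 thick (y) x 60 tall (z) mm, top corners chamfered, 30 g. Starts upright in a slot of the grey rack, z up; slot walls are 26 mm wide and end 24 mm above its foot, so it can be gripped across its 42 mm width. All three are alike
- wedge_grip (a point): centre of the orange wedge's head, where it is gripped: 40 wide (x) x 24 (y) x 36 tall (z) mm. Blade below: 36 wide, 66 long, tip 84 mm below this point; flat face (-y, 12 mm from this point) vertical; sloping face (+y) tapers 1 in 4 like the push face: 13 mm thick at the tip, 29.5 at the head. 70 g. Starts upright in the rack's end slot (walls 24 mm up the blade), z up
- spray_top (a point): middle of the top of the blue sprung spray head, 25 mm across, 145 mm above the bench, on the amber bottle (45 mm across) in a holder fixed beside the jig
- spray_head (a joint): how far the spray head is pressed in, m: 0 up, 0.008 fully down; springs back. About 3 N starts it, 8 N holds it fully down
- rack: grey rack fixed to the bench, 34 x 160 x 30 mm: shims and wedge stand in a row along its y, about 36 mm or more apart, their axes parallel to its own, the 102 mm tall wedge at the -y end with its flat face away from the shims. Origin: on the bench under it; shims and wedge stand 6 mm above the bench
- wedge: the orange wedge as a whole; origin: middle of the foot of its flat face, at the tip
- glue: small white glue bottle, 34 mm across, 95 mm tall, red cap; leave alone. Origin on its underside
- scraper: print scraper with black handle, 250 mm long, lying flat; leave alone. Origin on its underside
- driver: red screwdriver, 170 mm long, lying; leave alone. Origin on its underside
- caliper: steel caliper with black head, 190 mm long, lying; leave alone. Origin on its underside
- gear: loose cyan printed gear, 60 mm across, 16 mm tall; leave alone. Origin on its underside
- cutters: blue-handled cutters, about 135 mm long, lying; leave alone. Origin on its underside
- screw_jar: clear jar with black lid, 52 mm across, 55 mm tall; leave alone. Origin on its underside
Not all that is in view belongs to the job. What is meant by the wedge is not purple, and is the smaller of those in its own colour.

How it is judged:
By the outcome, as a careful person would: the job done as asked, in the order asked, and still so for the second after the job is handed in, while the arm keeps its last pose, push and grip.
It also fails if it takes over 72 s, if anything falls off the work surface, if the arm or the gripper's body presses on something with over 40 N, if the wrist force passes 120 N, or if a joint passes its speed limit or range.

## Working session

There is one attempt and no reset: what is moved stays moved. The work goes in short steps, Python scripts to look and compute and a shell command to move; the robot and the scene stay as the last step left them, time stands still between calls to the robot, and variables do not carry over. Pictures are saved under pics/ and viewed, at most 12 in all, crops included, and the job is handed in when it is done.

```bash
mkdir -p pics
cat > h.py <<'E'
import numpy as np, cv2
from scipy.spatial.transform import Rotation as Ro
from plant import *
def ray(name,px,cm=None):
    m=cm or camera_model(name); f=240/np.tan(np.radians(m['fov_y'])/2)
    d=np.array([(px[0]-m['cx'])/f,-(px[1]-m['cy'])/f,-1]); P=np.array(m['pose'])
    d=P[:3,:3]@d; return P[:3,3],d/np.linalg.norm(d)
def tri(rs):
    A=np.zeros((3,3));b=np.zeros(3)
    for o,d in rs:
        M=np.eye(3)-np.outer(d,d);A+=M;b+=M@o
    p=np.linalg.solve(A,b); return p,[round(float(np.linalg.norm((np.eye(3)-np.outer(d,d))@(p-o))),1) for o,d in rs]
def atz(r,z): o,d=r; return o+d*(z-o[2])/d[2]
def proj(name,p,cm=None):
    m=cm or camera_model(name); f=240/np.tan(np.radians(m['fov_y'])/2);P=np.array(m['pose'])
    c=P[:3,:3].T@(np.array(p)-P[:3,3]); return [m['cx']+f*c[0]/-c[2],m['cy']-f*c[1]/-c[2]]
def save(img,n): cv2.imwrite('pics/'+n+'.png',img[:,:,::-1])
E
python3 - <<'E'
from h import *
np.set_printoptions(precision=1,suppress=True)
ims=[]
for c in ['top','side']:
    m=camera_model(c); print(c,{k:v for k,v in m.items() if k!='pose'},np.array(m['pose']).round(2).tolist())
    im=capture(c); ims.append(im); save(im,c+'0')
    for t in ['stop','push_foot','shim_a_mid','wedge_grip','wedge','spray_top','rack']:
        print(c,t,[(np.round(r['location'],1).tolist(),round(r['score'],2)) for r in pinpoint(c,t)[:5]])
print(get_obs())
E
```

```text
top {'fov_y': 52.06354338896554, 'cx': 324.9082607278981, 'cy': 243.55252565401142} [[0.01, 0.98, -0.18, 354.66], [-1.0, 0.01, 0.01, 12.02], [0.01, 0.18, 0.98, 1310.91], [0.0, 0.0, 0.0, 1.0]]
top stop [([284.0, 231.6], 0.73)]
top push_foot [([277.7, 226.1], 0.6)]
top shim_a_mid [([434.9, 274.6], 0.64)]
top wedge_grip [([441.9, 240.5], 0.76), ([453.4, 275.7], 0.75), ([172.2, 214.8], 0.73), ([472.9, 317.5], 0.57), ([315.2, 181.8], 0.26)]
top wedge [([460.5, 326.0], 0.64), ([436.5, 238.6], 0.64), ([278.9, 228.6], 0.58), ([453.9, 279.2], 0.48), ([504.8, 298.0], 0.18)]
top spray_top [([225.0, 264.7], 0.48)]
top rack [([426.0, 281.0], 0.71)]
side {'fov_y': 56.50837253253219, 'cx': 321.4123113965466, 'cy': 238.2782268306906} [[-0.77, 0.47, -0.42, 146.0], [-0.63, -0.59, 0.51, 526.16], [-0.01, 0.66, 0.75, 879.48], [0.0, 0.0, 0.0, 1.0]]
side stop [([280.5, 279.9], 0.64)]
side push_foot [([274.3, 279.5], 0.63), ([160.5, 371.6], 0.58), ([399.2, 223.5], 0.38)]
side shim_a_mid [([412.8, 207.0], 0.44)]
side wedge_grip [([391.7, 175.1], 0.85), ([426.1, 182.4], 0.68), ([469.8, 186.6], 0.59)]
side wedge [([421.0, 200.6], 0.84), ([461.3, 220.9], 0.74), ([384.5, 196.5], 0.73), ([397.7, 166.9], 0.51)]
side spray_top [([270.5, 312.6], 0.76), ([411.2, 206.7], 0.51)]
side rack [([412.0, 215.5], 0.6)]
{'time': 0.8, 'joint_positions': array([-1.4,  0.3,  1.5,  0. ,  1.3, -0.1]), 'dq': array([-0.,  0.,  0., -0.,  0.,  0.]), 'tau': array([ -0. , -43.1, -24.4,   0.1,   0. ,  -0. ]), 'tool_pos': array([ 169.5, -496.9,  226.7]), 'tcp_rot': array([3.1, 0. , 0.3]), 'contact_force': array([-1.1, -0.7,  0.9]), 'moment': array([ 0., -0., -0.]), 'finger_force': 0.0, 'grip_width': 92.18020251114837}
```

Run:
```python
import cv2,numpy as np
a=cv2.imread('pics/top0.png')[130:430,130:530];b=cv2.imread('pics/side0.png')
cv2.imwrite('pics/t1.png',cv2.resize(a,(800,600),interpolation=cv2.INTER_CUBIC))
cv2.imwrite('pics/s1.png',cv2.resize(b[110:410,150:550],(800,600),interpolation=cv2.INTER_CUBIC))
```

```text
(no output)
```

View pics/t1.png

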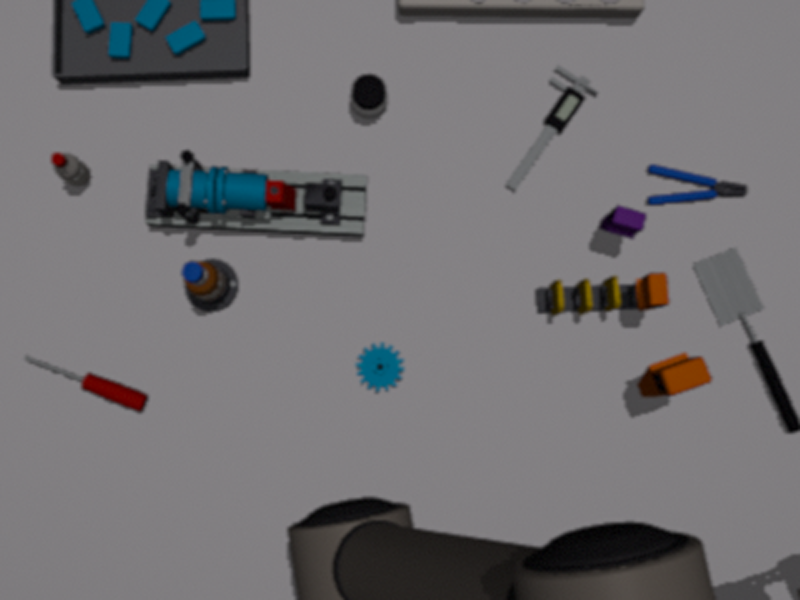

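View pics/s1.png

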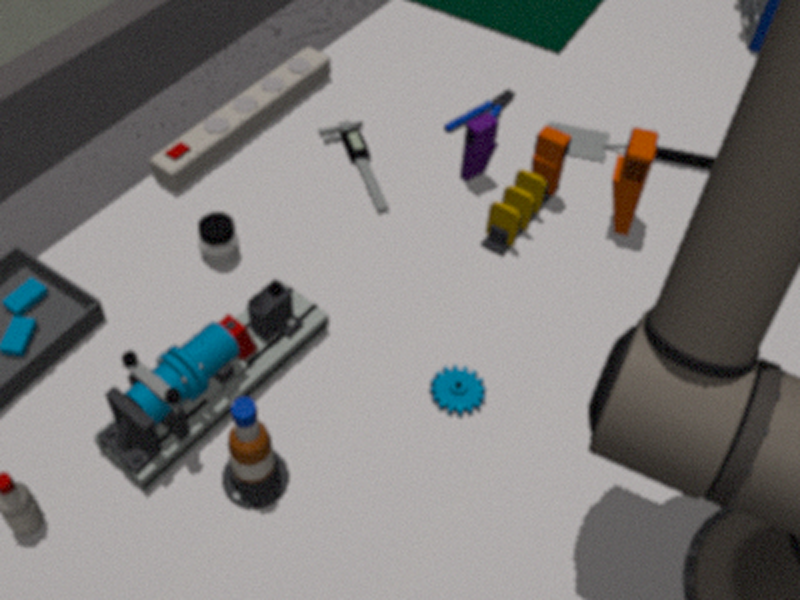

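The top crop shows the jig at left (stop block about px 290,228, carriage red at 270,227, duct to +y) and the spray bottle at 227,266. The rack runs along row ~277 with three shims at about 408, 421 and 436, and an orange wedge at 455,275.
Wedge candidates: purple (442,240), large free-standing orange (470,317), orange in the rack's end slot (455,275). The one in the rack fits: it is not purple, it's the smaller orange, and it stands in the end slot. The crops confirm this.

Run:
```python
from h import *
np.set_printoptions(precision=1,suppress=True)
T=lambda a,b:tri([ray('top',a),ray('side',b)])
print('spray',T([225,264.7],[270.5,312.6])); print('stop',T([284,231.6],[280.5,279.9]))
print('push',T([277.7,226.1],[274.3,279.5]));print('wedge',T([453.4,275.7],[426.1,182.4]))
for z in (145,):print('spray@145',atz(ray('top',[225,264.7]),145),atz(ray('side',[270.5,312.6]),145))
print('stop@30',atz(ray('top',[284,231.6]),30),atz(ray('side',[280.5,279.9]),30))
print('push@30',atz(ray('top',[277.7,226.1]),30),atz(ray('side',[274.3,279.5]),30))
print('wedge@90',atz(ray('top',[453.4,275.7]),90),atz(ray('side',[426.1,182.4]),90))
for c in ['top','side']:
  capture(c)
  for t in ['shim_a_mid','spray_head','wedge_grip']:
    for r in regions_of(c,t)[:5]:
      print(c,t,round(r['score'],2),np.array(r['location']),r['pixels'].sum(),atz(ray(c,r['location']),dict(s=45,w=60)[t[0]] if t!='spray_head' else 140))
```

```text
spray (array([510. , 239.7, 147.5]), [0.8, 0.8])
stop (array([617. , 110.3,  20.9]), [0.4, 0.4])
push (array([626.8, 124.8,  30.9]), [3.0, 3.0])
wedge (array([ 492.1, -318.3,  100. ]), [0.5, 0.5])
spray@145 [509.7 239.7 145. ] [512. 239. 145.]
stop@30 [614.8 109.4  30. ] [612.4 114.9  30. ]
push@30 [629.6 126.5  30. ] [624.5 123.2  30. ]
wedge@90 [ 493.7 -320.9   90. ] [ 496.1 -329.3   90. ]
top wedge_grip 0.84 [470.7 318.4] 535 [ 389.1 -368.6   60. ]
top wedge_grip 0.82 [438.7 242.6] 280 [ 583.  -294.3   60. ]
top wedge_grip 0.7 [454.8 278.6] 219 [ 489.7 -332.4   60. ]
side shim_a_mid 0.61 [418.  202.9] 214 [ 491.  -293.8   45. ]
side spray_head 0.66 [270.2 317.1] 143 [508.  244.7 140. ]
side wedge_grip 0.86 [389.1 184.7] 479 [ 582.7 -290.6   60. ]
side wedge_grip 0.83 [423.2 187.1] 411 [ 505.8 -340.4   60. ]
side wedge_grip 0.8 [463.9 197.8] 715 [ 400.8 -371.7   60. ]
```

```bash
python3 -m pendant '[0.8,0.11,-0.28,0,0,-1,-1,0.8,0.11,-0.28,0,0,-1,-1,0.8,0.11,-0.28,0,0,-1,-1,0.8,0.11,-0.28,0,0,-1,-1,0.8,0.11,-0.28,0,0,-1,-1,0.8,0.11,-0.28,0,0,-1,-1,0.8,0.11,-0.28,0,0,-1,-1,0.8,0.11,-0.28,0,0,-1,-1,0.8,0.11,-0.28,0,0,-1,-1,0.8,0.11,-0.28,0,0,-1,-1,0.8,0.11,-0.28,0,0,-1,-1,0.8,0.11,-0.28,0,0,-1,-1]'
python3 -m pendant '[0.45,0.43,0,0,0,-0.97,-1,0.45,0.43,0,0,0,-0.97,-1,0.45,0.43,0,0,0,-0.97,-1,0.45,0.43,0,0,0,-0.97,-1,0.45,0.43,0,0,0,-0.97,-1,0.45,0.43,0,0,0,-0.97,-1,0,0,0,0,0,0,-1,0,0,0,0,0,0,-1]'
cat >> h.py <<'E'
def to(p,rpy=None):
    "delta from measured pose to p / rpy, in tool axes and units"
    o=get_obs();R=Ro.from_euler('xyz',o['tcp_rot'])
    d=R.inv().apply(np.array(p)-o['tool_pos'])/30
    w=(R.inv()*Ro.from_euler('xyz',rpy)).as_rotvec(degrees=True)/4 if rpy is not None else np.zeros(3)
    print('tcp',o['tool_pos'].round(1),o['tcp_rot'].round(3),'shift',d.round(2),'turn',w.round(2))
E
python3 - <<'E'
from h import *
m=camera_model('wrist');print(m['fov_y'],m['cx'],m['cy'],np.round(m['pose'],2).tolist());im=capture('wrist');save(im,'w1')
for t in ['wedge_grip','shim_a_mid','wedge','rack']:
    for r in pinpoint('wrist',t)[:4]:
      print(t,round(r['score'],2),np.round(r['location'],1),atz(ray('wrist',r['location'],m),dict(s=36,w=90,r=0)[t[0]]).round(1))
to([510,240,230])
E
```

```text
time: 2.4
tool_pos: [407.0, -342.3, 327.8]
tcp_rot: [3.142, 0.0, 1.169]
contact_force: [0.2, -0.7, 1.0]
grip_width: 91.7
finger_force: 0.0
time: 3.2
tool_pos: [499.7, -282.7, 327.4]
tcp_rot: [-3.141, 0.0, 1.572]
contact_force: [-0.7, 0.3, -0.7]
grip_width: 91.6
finger_force: 0.0
69.55603450282696 319.15681497722284 243.1133960789095 [[1.0, -0.0, 0.0, 498.94], [0.0, 0.96, 0.27, -209.75], [-0.0, -0.27, 0.96, 485.78], [0.0, 0.0, 0.0, 1.0]]
wedge_grip 0.92 [392.8 225.7] [ 585.2 -300.1   90. ]
wedge_grip 0.91 [318.6 253.3] [ 498.2 -334.3   90. ]
wedge_grip 0.69 [219.5 272.1] [ 377.4 -358.6   90. ]
wedge_grip 0.41 [313.1 155.3] [ 491.9 -220.3   90. ]
shim_a_mid 0.7 [319.2 205.8] [ 498.7 -285.9   36. ]
wedge 0.82 [390.5 214.9] [ 581.7 -287.3   90. ]
wedge 0.77 [232.8 254. ] [ 395.1 -335.4   90. ]
wedge 0.56 [316.7 242.4] [ 495.9 -320.7   90. ]
rack 0.66 [317.2 190.9] [ 495.9 -271.     0. ]
rack 0.61 [495.2 162.5] [ 739.7 -231.7    0. ]
tcp [ 499.3 -283.3  327.6] [3.142 0.    1.571] shift [17.44  0.37  3.25] turn [0. 0. 0.]
```

View pics/w1.png

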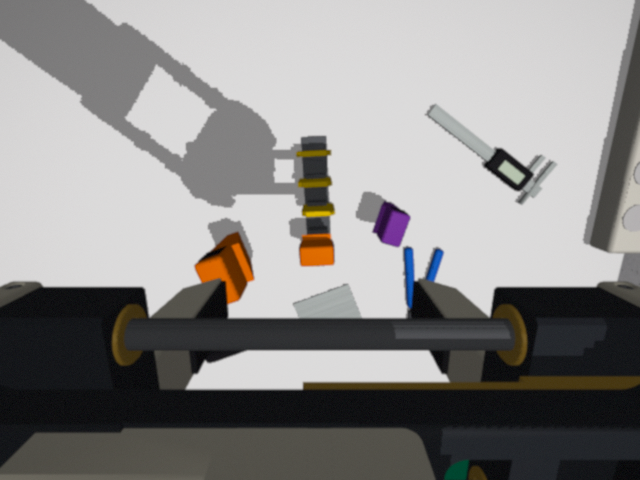

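```bash
python3 -m pendant '[1,0.1,0.07,0,0,0,1,1,0.1,0.07,0,0,0,1,1,0.1,0.07,0,0,0,1,1,0.1,0.07,0,0,0,1,1,0.1,0.07,0,0,0,1,1,0.1,0.07,0,0,0,1,1,0.1,0.07,0,0,0,1,1,0.1,0.07,0,0,0,1,1,0.1,0.07,0,0,0,1,1,0.1,0.07,0,0,0,1,1,0.1,0.07,0,0,0,1,1,0.1,0.07,0,0,0,1]'
python3 -m pendant '[0.5,0.1,0.05,0,0,0,1,0.5,0.1,0.05,0,0,0,1,0,0,0,0,0,0,1,0,0,0,0,0,0,1]'
python3 - <<'E'
from h import *
m=camera_model('wrist');im=capture('wrist');save(im,'w2');np.save('m2.npy',m['pose'])
for t in ['spray_top','stop','push_foot']:
    for r in pinpoint('wrist',t)[:3]:
      print(t,round(r['score'],2),np.round(r['location'],1),atz(ray('wrist',r['location'],m),145 if t=='spray_top' else 30).round(1))
to([510,240,200])
# shims in w1
w=cv2.imread('pics/w1.png');h=cv2.cvtColor(w,cv2.COLOR_BGR2HSV);k=cv2.inRange(h,(22,130,60),(34,255,255))
k[280:]=0
for q in cv2.connectedComponentsWithStats(k)[2][1:]:
  if q[4]>30: print('yellow',q)
E
```

```text
time: 4.65
tool_pos: [535.0, 78.1, 302.4]
tcp_rot: [3.141, 0.0, 1.572]
contact_force: [-0.2, -0.4, -0.4]
grip_width: 1.9
finger_force: 0.0
time: 5.05
tool_pos: [541.1, 106.6, 299.2]
tcp_rot: [-3.141, 0.001, 1.573]
contact_force: [0.1, -0.7, 1.4]
grip_width: 0.9
finger_force: 0.0
spray_top 0.82 [278.3  74.1] [506.2 236.2 145. ]
stop 0.94 [380.1 202.6] [616.  111.3  30. ]
push_foot 0.68 [385.5 192.6] [622.1 123.7  30. ]
tcp [541.1 106.4 299.4] [3.141 0.    1.572] shift [ 4.46 -1.03  3.31] turn [0. 0. 0.]
yellow [297 150  33   7 197]
yellow [298 177  33  11 282]
yellow [303 203  31  14 337]
```

View pics/w2.png

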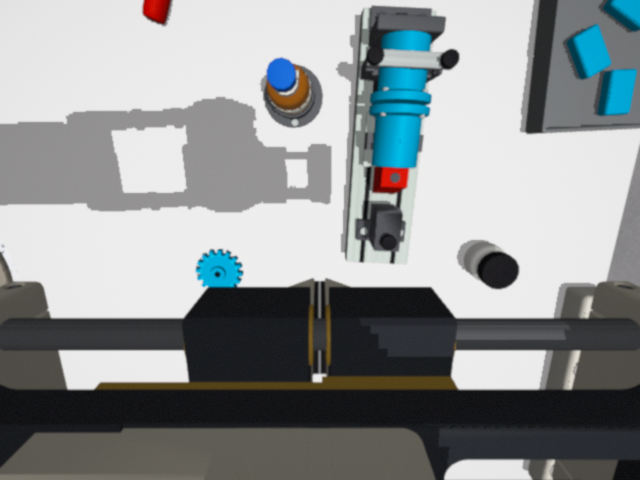

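The wrist picture shows the blue head at (281,73), the red push face at (392,178) and the stop block at (387,228). Positions agree to 3–4 mm. Now to the spray.

```bash
python3 -m pendant '[0.73,-0.18,0.74,0,0,0,1,0.73,-0.18,0.74,0,0,0,1,0.73,-0.18,0.74,0,0,0,1,0.73,-0.18,0.74,0,0,0,1,0.73,-0.18,0.74,0,0,0,1,0.73,-0.18,0.74,0,0,0,1,0,0,0.3,0,0,0,1,0,0,0.3,0,0,0,1,0,0,0.2,0,0,0,1,0,0,0,0,0,0,1]'
python3 -m pendant '[0,0,0.1,0,0,0,1,0,0,0,0,0,0,1]'
```

```text
time: 6.25
tool_pos: [508.8, 238.0, 142.4]
tcp_rot: [3.141, -0.0, 1.572]
contact_force: [-2.3, 0.4, 4.4]
grip_width: 0.6
finger_force: 2.1
time: 6.45
tool_pos: [508.9, 238.0, 140.2]
tcp_rot: [3.14, -0.0, 1.572]
contact_force: [-1.8, -1.0, 5.5]
grip_width: 0.2
finger_force: 2.9
```

```bash
python3 -m pendant '[0,0,0.1,0,0,0,1,0,0,0.05,0,0,0,1,0,0,0,0,0,0,1]'
python3 -m pendant '[0,0,0.05,0,0,0,1,0,0,0.05,0,0,0,1,0,0,0,0,0,0,1]'
```

```text
time: 6.75
tool_pos: [509.0, 238.1, 137.2]
tcp_rot: [3.139, -0.0, 1.572]
contact_force: [-4.5, -2.1, 13.8]
grip_width: 0.6
finger_force: 6.7
time: 7.05
tool_pos: [509.4, 238.2, 136.9]
tcp_rot: [3.137, -0.001, 1.572]
contact_force: [-10.2, -3.6, 30.7]
grip_width: 0.3
finger_force: 15.6
```

Force jumps to 30 N at the end of the travel, so the head is fully pressed. Releasing and going to look into the gap.

```bash
python3 -m pendant '[0,0,-0.3,0,0,0,1,0,0,-0.6,0,0,0,1,0,0,-1,0,0,0,1,0,0,-1,0,0,0,1,-0.9,0.6,0,0,0,0,1,-0.9,0.6,0,0,0,0,1,-0.9,0.6,0,0,0,0,1,-0.9,0.6,0,0,0,0,1,-0.9,0.6,0,0,0,0,1,-0.9,0.6,0,0,0,0,1,0,0,0,0,0,0,1,0,0,0,0,0,0,1]'
python3 - <<'E'
from h import *
m=camera_model('wrist');im=capture('wrist');save(im,'w3')
for t in ['spray_top','stop','push_foot']:
    for r in pinpoint('wrist',t)[:3]:
      print(t,round(r['score'],2),np.round(r['location'],1),atz(ray('wrist',r['location'],m),145 if t=='spray_top' else 30).round(1))
to([618,75,230])
print(np.round(m['pose'],3).tolist())
cv2.imwrite('pics/w3c.png',cv2.resize(im[100:300,240:440,::-1],(600,600),interpolation=cv2.INTER_CUBIC))
for P in [(616,111,30),(616,111,82),(616,124,30),(616,138,87)]: print(P,np.round(proj('wrist',P,m)))
E
```

```text
time: 8.25
tool_pos: [616.9, 75.8, 218.7]
tcp_rot: [3.141, -0.0, 1.571]
contact_force: [0.3, 0.6, 0.1]
grip_width: 0.5
finger_force: 0.0
stop 0.6 [321.1 182.3] [618.  113.6  30. ]
push_foot 0.82 [323.1 170.7] [620.  124.9  30. ]
tcp [616.3  77.8 218.9] [ 3.141 -0.     1.574] shift [-0.09  0.06 -0.37] turn [0. 0. 0.]
[[1.0, -0.001, 0.0, 616.124], [0.0, 0.962, 0.272, 148.708], [-0.0, -0.272, 0.962, 377.158], [0.0, 0.0, 0.0, 1.0]]
(616, 111, 30) [319. 185.]
(616, 111, 82) [319. 192.]
(616, 124, 30) [319. 172.]
(616, 138, 87) [319. 159.]
```

View pics/w3c.png

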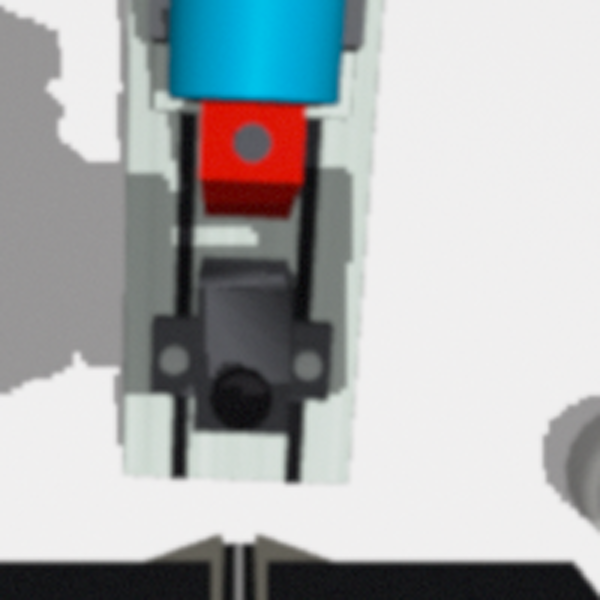

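The crop shows the push foot at px (322,172) and the stop face's foot at row ~186. The gap is about 13.5 mm now and about 17.5 mm closed, so one shim should do. Next: jig yaw and rack pose.

Run:
```python
from h import *
m=camera_model('wrist')
U=lambda c,r,z:atz(ray('wrist',(240+c/3,100+r/3),m),z)[:2]
for a,b,z in [((190,115),(178,475),30),((313,115),(292,475),30),((124,478),(121,20),30),((348,482),(378,40),30)]:
    d=U(*a,z)-U(*b,z); d*=np.sign(d[1]); print('axis yaw deg',np.degrees(np.arctan2(-d[0],d[1])).round(2))
print('pushfoot L,R',U(207,212,30),U(288,217,30),'stop face',U(203,258,30),U(290,262,30),'rails mid',(U(184,295,30)+U(302,295,30))/2)
# rack from w1: pose of camera then
M=dict(m);P=np.eye(4);P[:3,:3]=np.array(m['pose'])[:3,:3];P[:3,3]=[498.94,-209.75,485.78];M['pose']=P
V=lambda c,r,z:atz(ray('wrist',(c,r),M),z)
w=cv2.imread('pics/w1.png');h=cv2.cvtColor(w,cv2.COLOR_BGR2HSV)
k=cv2.inRange(h,(20,110,60),(35,255,255));k[280:]=0
n,l,s,c=cv2.connectedComponentsWithStats(k)
for i in range(1,n):
  if s[i][4]<30: continue
  ys,xs=np.where(l==i)
  # top edge of shim = lowest rows? print both borders
  cols=np.arange(xs.min()+4,xs.max()-3); lo=np.array([ys[xs==q].max() for q in cols]);hi=np.array([ys[xs==q].min() for q in cols])
  print(s[i],'hi fit',np.polyfit(cols-cols.mean(),hi,1).round(3),'lo',np.polyfit(cols-cols.mean(),lo,1).round(3),'top@66 from lo',V(cols.mean(),lo.mean()-0,66),'hi@66',V(cols.mean(),hi.mean(),66),'xends',V(xs.min()-.5,ys.mean(),60)[0],V(xs.max()+.5,ys.mean(),60)[0])
k=cv2.inRange(h,(5,150,100),(17,255,255));k[280:]=0
n,l,s,c=cv2.connectedComponentsWithStats(k)
for i in range(1,n):
  if s[i][4]>100: 
    x,y,W,H=s[i][:4];print('orange',s[i],V(x,y+H,108),V(x+W,y,108))
cv2.imwrite('pics/w1c.png',cv2.resize(w[130:280,240:390],(600,600),interpolation=cv2.INTER_CUBIC))
```

```text
axis yaw deg -2.49
axis yaw deg -2.14
axis yaw deg -1.13
axis yaw deg -1.81
pushfoot L,R [605.27173028 126.84293844] [631.9237309 125.3305025] stop face [603.87867945 111.82667623] [632.84072508 110.61532475] rails mid [617.24879469  99.54073451]
[296 149  34   8 212] hi fit [-4.50000e-02  1.50077e+02] lo [-2.90000e-02  1.55846e+02] top@66 from lo [ 491.09685985 -221.43259712   66.        ] hi@66 [ 491.10614131 -214.86873477   66.        ] xends 470.71922927383497 511.2594778627209
[298 177  33  11 292] hi fit [-6.3000e-02  1.7832e+02] lo [-2.6000e-02  1.8668e+02] top@66 from lo [ 492.85557811 -257.5089353    66.        ] hi@66 [ 492.85791786 -247.55516404   66.        ] xends 472.6453954225975 512.8940661871075
[302 203  33  15 355] hi fit [-9.1000e-02  2.0516e+02] lo [-5.8000e-02  2.1596e+02] top@66 from lo [ 497.78600345 -293.4004101    66.        ] hi@66 [ 497.74690987 -279.96103522   66.        ] xends 477.17548017886514 518.3228030712291
orange [302 233  29   9 176] [ 479.83213137 -315.13919319  108.        ] [ 512.6028706  -304.48780472  108.        ]
orange [230 242  23  38 394] [ 395.06341778 -361.6658295   108.        ] [ 424.22604153 -315.35316772  108.        ]
orange [300 245  34  21 655] [ 477.23841784 -343.98774495  108.        ] [ 516.20022391 -318.54210905  108.        ]
orange [195 256  39  24 673] [ 354.07204401 -361.82410371  108.        ] [ 401.61101235 -332.12419907  108.        ]
```

View pics/w1c.png

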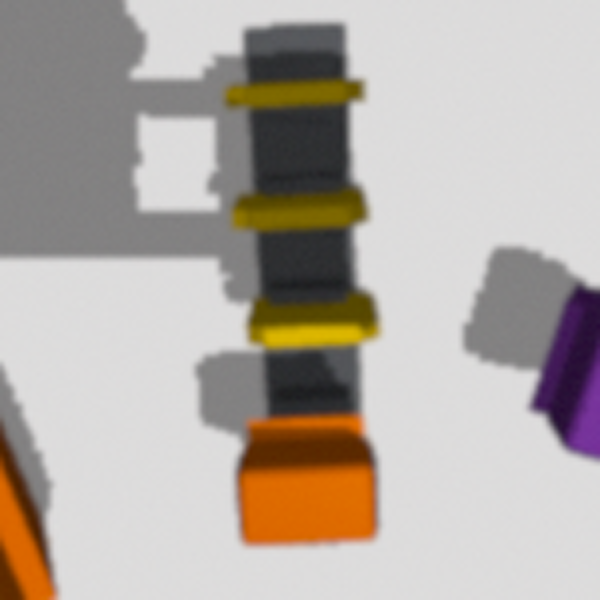

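```bash
python3 -m pendant '[-0.9,-0.38,0.2,0,0,-0.1,-1,-0.9,-0.38,0.3,0,0,-0.1,-1,-0.9,-0.38,0.3,0,0,-0.1,-1,-0.9,-0.38,0.3,0,0,-0.1,-1,-0.9,-0.38,0.3,0,0,-0.1,-1,-0.9,-0.38,0.3,0,0,-0.1,-1,-0.9,-0.38,0.3,0,0,-0.1,-1,-0.9,-0.38,0.3,0,0,-0.1,-1,-0.9,-0.38,0.3,0,0,-0.1,-1,-0.9,-0.38,0.3,0,0,-0.1,-1,-0.9,-0.38,0.3,0,0,0,-1,0,0,0,0,0,0,-1]'
python3 - <<'E'
from h import *
m=camera_model('wrist');im=capture('wrist');save(im,'w4')
h=cv2.cvtColor(im[:,:,::-1].copy(),cv2.COLOR_BGR2HSV)
V=lambda c,r,z:atz(ray('wrist',(c,r),m),z)
k=cv2.inRange(h,(20,110,60),(35,255,255))
n,l,s,c=cv2.connectedComponentsWithStats(k)
for i in range(1,n):
  if s[i][4]<60: continue
  ys,xs=np.where(l==i); cols=np.arange(xs.min()+6,xs.max()-5)
  lo=np.array([ys[xs==q].max() for q in cols]);hi=np.array([ys[xs==q].min() for q in cols])
  fl=np.polyfit(cols,lo,1)
  a,b=[V(q,np.polyval(fl,q),66) for q in (cols[0],cols[-1])]
  print(s[i],'lo edge@66 mid',((a+b)/2).round(1),'yaw',np.degrees(np.arctan2(*(b-a)[1::-1])).round(1),'hi@66',V(cols.mean(),hi.mean(),66).round(1),'x ends@45',V(xs.min()-.5,ys.mean(),45)[0].round(1),V(xs.max()+.5,ys.mean(),45)[0].round(1))
to([491,-218,110],[np.pi,0,np.radians(94)])
cv2.imwrite('pics/w4c.png',cv2.resize(im[100:300,200:400,::-1],(600,600)))
E
```

```text
time: 9.65
tool_pos: [501.1, -226.3, 121.8]
tcp_rot: [-3.14, 0.0, 1.641]
contact_force: [-0.4, -0.1, -0.5]
grip_width: 90.0
finger_force: 0.0
[ 277  224   62   31 1505] lo edge@66 mid [ 492.2 -221.3   66. ] yaw 1.8 hi@66 [ 491.2 -204.8   66. ] x ends@45 469.5 513.2
[ 277  266   59   53 2013] lo edge@66 mid [ 493.6 -260.7   66. ] yaw 1.8 hi@66 [ 492.1 -234.9   66. ] x ends@45 470.9 514.3
[116 305  33  60 953] lo edge@66 mid [ 372.2 -311.2   66. ] yaw 27.7 hi@66 [ 375.5 -268.1   66. ] x ends@45 349.3 374.5
[490 305  34  60 951] lo edge@66 mid [ 638.6 -291.9   66. ] yaw -18.8 hi@66 [ 629.4 -250.2   66. ] x ends@45 634.6 660.5
[287 349  43   4 156] lo edge@66 mid [ 497.1 -294.2   66. ] yaw 4.1 hi@66 [ 496.9 -291.9   66. ] x ends@45 480.5 513.8
[ 300  376  340   13 2708] lo edge@66 mid [ 616.4 -315.6   66. ] yaw 4.2 hi@66 [ 615.4 -309.7   66. ] x ends@45 492.2 762.7
[467 467  17  13 157] lo edge@66 mid [ 636.9 -399.9   66. ] yaw 4.2 hi@66 [ 634.8 -389.1   66. ] x ends@45 642.4 657.1
tcp [ 501.8 -224.9  122.4] [-3.141 -0.     1.641] shift [ 0.25 -0.34  0.41] turn [-0.01 -0.01  0.01]
```

View pics/w4.png

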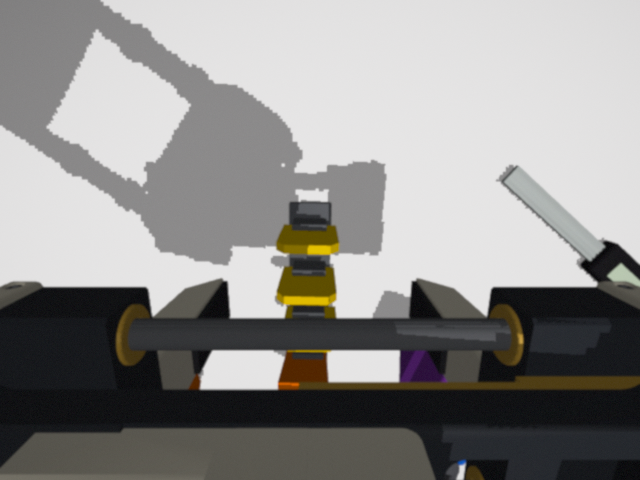

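The picture shows the rear shim centred at px (308,240), matching the plan. Descend and grip.

```bash
python3 -m pendant '[0.24,-0.32,0.3,0,0,0,-1,0,0,0.8,0,0,0,-1,0,0,0.8,0,0,0,-1,0,0,0.8,0,0,0,-1,0,0,0.28,0,0,0,-1,0,0,0,0,0,0,-1,0,0,0,0,0,0,1,0,0,0,0,0,0,1,0,0,0,0,0,0,1,0,0,0,0,0,0,1,0,0,0,0,0,0,1]'
```

```text
time: 10.8
tool_pos: [492.4, -218.1, 33.6]
tcp_rot: [3.141, 0.0, 1.643]
contact_force: [1.2, -0.4, 0.1]
grip_width: 56.3
finger_force: 0.0
```

```bash
python3 -m pendant '[0,0,0,0,0,0,1,0,0,0,0,0,0,1,0,0,0,0,0,0,1]'
python3 -m pendant '[0,0,-0.5,0,0,0,1,0,0,-1,0,0,0,1,0,0,-1,0,0,0,1,0,0,-1,0,0,0,1,0,0,-1,0,0,0,1,0,0,-1,0,0,0,1,0,0,0,0,0,0,1]'
python3 - <<'E'
from h import *
# target above jig: tilt tool so shim top leans to +y by 14deg
capture('side'); 
for r in pinpoint('side','shim_a_mid')[:3]: print(r['location'],r['score'])
to([617,130,200],[np.pi,0,np.radians(88)])
E
```

```text
time: 11.1
tool_pos: [492.3, -218.0, 33.3]
tcp_rot: [3.142, 0.0, 1.643]
contact_force: [0.2, 0.2, 0.2]
grip_width: 41.5
finger_force: 30.0
time: 11.8
tool_pos: [494.1, -219.0, 202.4]
tcp_rot: [3.135, 0.005, 1.643]
contact_force: [-0.2, 0.4, -0.6]
grip_width: 41.8
finger_force: 30.0
[408.0, 213.3] 0.66
[417.4, 207.5] 0.44
tcp [ 492.3 -218.   198.4] [3.141e+00 1.000e-03 1.643e+00] shift [11.27  4.98 -0.06] turn [0.01 0.01 1.53]
```

```bash
python3 -m pendant '[0.96,0.37,0,0,0,0.128,1,0.96,0.37,0,0,0,0.128,1,0.96,0.37,0,0,0,0.128,1,0.96,0.37,0,0,0,0.128,1,0.96,0.37,0,0,0,0.128,1,0.96,0.37,0,0,0,0.128,1,0.96,0.37,0,0,0,0.128,1,0.96,0.37,0,0,0,0.128,1,0.96,0.37,0,0,0,0.128,1,0.96,0.37,0,0,0,0.128,1,0.96,0.37,0,0,0,0.128,1,0.96,0.37,0,0,0,0.128,1]'
python3 -m pendant '[0,0,0,0,-0.7,0,1,0,0,0,0,-0.7,0,1,0,0,0,0,-0.7,0,1,0,0,0,0,-0.7,0,1,0,0,0,0,-0.7,0,1,0,0,0,0,0,0,1]'
cat >> h.py <<'E'
def tilt(y,t): return (Ro.from_euler('z',y,degrees=True)*Ro.from_euler('x',-t,degrees=True)*Ro.from_euler('z',90,degrees=True)*Ro.from_euler('x',180,degrees=True)).as_euler('xyz')
E
python3 - <<'E'
from h import *
r=tilt(-2,14); to([618.3,140.6,117],r); to([618.3,126.1,58.6],r)
m=camera_model('wrist');im=capture('wrist');save(im,'w5')
for t in ['stop','push_foot','shim_a_mid']:
    for q in pinpoint('wrist',t)[:3]:
      print(t,round(q['score'],2),np.round(q['location'],1),atz(ray('wrist',q['location'],m),30).round(1))
E
```

```text
time: 13.1
tool_pos: [617.0, 131.6, 196.0]
tcp_rot: [-3.138, 0.001, 1.535]
contact_force: [-0.2, 0.4, 0.1]
grip_width: 41.4
finger_force: 30.0
time: 13.7
tool_pos: [616.5, 131.5, 195.6]
tcp_rot: [-3.137, 0.246, 1.539]
contact_force: [-1.1, -0.1, -0.4]
grip_width: 41.7
finger_force: 30.0
tcp [616.5 131.5 195.6] [-3.137  0.246  1.539] shift [0.93 0.06 2.47] turn [-0.05  0.02  0.04]
tcp [616.5 131.5 195.6] [-3.137  0.246  1.539] shift [0.94 0.08 4.47] turn [-0.05  0.02  0.04]
stop 0.75 [322.9 202.5] [617.9 111.7  30. ]
shim_a_mid 0.3 [453.1 253.4] [749.3  51.5  30. ]
```

```bash
python3 -m pendant '[0.47,0.03,0.6,0,0,0,1,0.46,0.03,0.6,0,0,0,1,0,0,0.6,0,0,0,1,0,0,0.6,0,0,0,1,0,0,0,0,0,0,1]'
python3 -m pendant '[0,0,0.4,0,0,0,1,0,0,0.4,0,0,0,1,0,0,0.4,0,0,0,1,0,0,0.4,0,0,0,1,0,0,0.3,0,0,0,1,0,0,0,0,0,0,1]'
python3 - <<'E'
from h import *
to([618.3,126.1,58.6],tilt(-2,14)); im=capture('wrist'); 
a=im[80:330,200:440,::-1];b=capture('side')[220:340,230:360,::-1]
cv2.imwrite('pics/c5.png',np.hstack([cv2.resize(a,(400,417)),cv2.resize(b,(400,417))]))
E
```

```text
time: 14.4
tool_pos: [618.2, 138.7, 119.0]
tcp_rot: [-3.136, 0.245, 1.535]
contact_force: [0.4, -1.4, -0.8]
grip_width: 41.0
finger_force: 30.0
time: 15.0
tool_pos: [618.3, 125.7, 64.5]
tcp_rot: [-3.139, 0.245, 1.536]
contact_force: [0.1, -0.6, 0.1]
grip_width: 42.0
finger_force: 30.0
tcp [618.3 125.7  64.5] [-3.139  0.245  1.536] shift [0.06 0.   0.19] turn [-0.04  0.01 -0.  ]
```

View pics/c5.png

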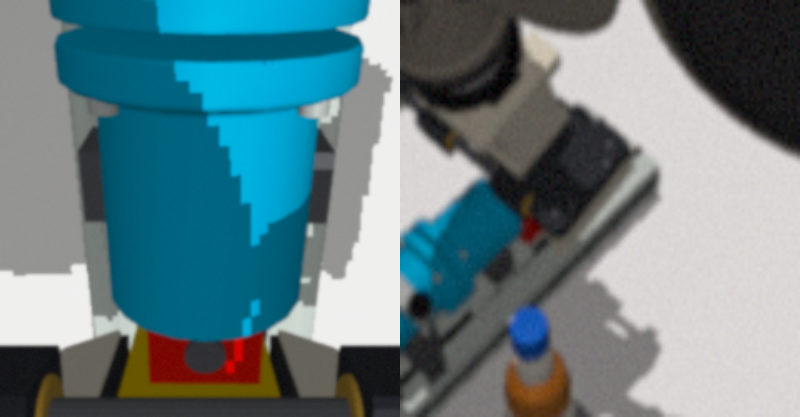

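The shim hangs just in front of the red face, with no contact yet. Lower to the bed.

```bash
python3 -m pendant '[0,0,0.1,0,0,0,1,0,0,0.1,0,0,0,1,0,0,0,0,0,0,1]'
python3 -m pendant '[0,0,0.05,0,0,0,1,0,0,0,0,0,0,1]'
```

```text
time: 15.4
tool_pos: [619.0, 124.7, 60.2]
tcp_rot: [-3.141, 0.245, 1.536]
contact_force: [0.1, 0.5, 0.3]
grip_width: 41.8
finger_force: 30.0
time: 15.6
tool_pos: [619.1, 124.4, 58.9]
tcp_rot: [-3.142, 0.244, 1.535]
contact_force: [1.0, -0.6, -0.6]
grip_width: 41.8
finger_force: 30.0
```

```bash
python3 -m pendant '[0,0,0.05,0,0,0,1,0,0,0,0,0,0,1]'
python3 -m pendant '[0.05,0,0.03,0,0,0,1,0.05,0,0,0,0,0,1,0,0,0,0,0,0,1]'
```

```text
time: 15.8
tool_pos: [619.0, 124.0, 57.4]
tcp_rot: [-3.141, 0.244, 1.535]
contact_force: [-0.2, -0.0, 0.5]
grip_width: 41.7
finger_force: 30.0
time: 16.1
tool_pos: [619.5, 126.1, 56.9]
tcp_rot: [3.141, 0.246, 1.535]
contact_force: [-0.2, -2.2, 4.7]
grip_width: 41.6
finger_force: 30.0
```

```bash
python3 -m pendant '[0.05,0,-0.02,0,0,0,1,0.04,0,-0.01,0,0,0,1,0,0,0,0,0,0,1]'
python3 -m pendant '[0.05,0,-0.015,0,0,0,1,0.05,0,-0.01,0,0,0,1,0,0,0,0,0,0,1]'
```

```text
time: 16.4
tool_pos: [619.7, 129.3, 56.9]
tcp_rot: [3.14, 0.245, 1.535]
contact_force: [0.2, -4.4, 5.9]
grip_width: 41.6
finger_force: 30.0
time: 16.7
tool_pos: [619.8, 131.1, 56.9]
tcp_rot: [3.141, 0.247, 1.535]
contact_force: [-0.4, -7.8, 5.7]
grip_width: 41.5
finger_force: 30.0
```

```bash
python3 -m pendant '[0,0,0,0,0,0,0,0,0,0,0,0,0,0,0,0,0,0,0,0,-0.2,0,0,0,0,0,0,-0.2,0,0,-0.5,0,0,0,-0.2,0,0,-0.8,0,0,0,-0.2,0,0,-1,0,0,0,-0.5,0,0,-1,0,0,0,-0.8,0,0,-1,0,0,0,-1,-0.6,0,0,0,0.7,0,-1,-0.6,0,0,0,0.7,0,-1,-0.6,0,0,0,0.7,0,-1]'
python3 -m pendant '[-0.5,0,-0.2,0,0.7,0,-1,-0.4,0,-0.2,0,0.7,0,-1,0,0,0,0,0,0,-1,0,0,0,0,0,0,-1]'
python3 - <<'E'
from h import *
to([618,76,219],[np.pi,0,np.radians(94)]);m=camera_model('wrist'); im=capture('wrist'); save(im,'w6')
for t in ['stop','push_foot','shim_a_mid','wedge_grip']:
    for q in pinpoint('wrist',t)[:3]:
      print(t,round(q['score'],2),np.round(q['location'],1),atz(ray('wrist',q['location'],m),60 if t[:2]=='sh' else 30).round(1))
cv2.imwrite('pics/w6c.png',cv2.resize(im[100:300,240:440,::-1],(600,600),interpolation=cv2.INTER_CUBIC))
E
```

```text
time: 17.9
tool_pos: [618.6, 111.2, 192.2]
tcp_rot: [3.141, 0.096, 1.537]
contact_force: [-1.0, -0.3, 0.2]
grip_width: 91.3
finger_force: 0.0
time: 18.3
tool_pos: [617.7, 84.9, 205.7]
tcp_rot: [-3.142, 0.001, 1.534]
contact_force: [0.4, -0.1, -0.3]
grip_width: 92.0
finger_force: 0.0
tcp [617.7  84.9 205.7] [-3.142e+00  1.000e-03  1.534e+00] shift [-0.3   0.02 -0.44] turn [-0.    0.01 -1.52]
stop 0.69 [321.2 194.2] [619.8 112.4  30. ]
```

View pics/w6c.png

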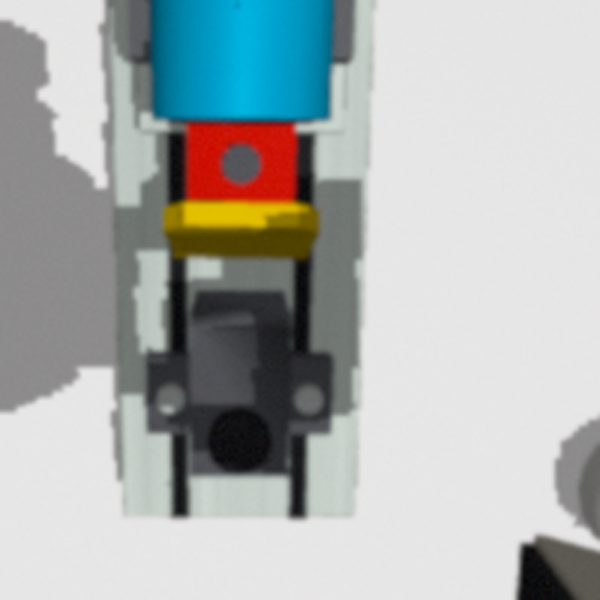

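Shim leans flush on the red face (px 320,175) and the stop gap is clear. One shim it is, g_eff about 10–12 mm. Now the wedge.

```bash
python3 -m pendant '[-0.98,-0.35,-0.12,0,0,-0.125,-1,-0.98,-0.35,-0.12,0,0,-0.125,-1,-0.98,-0.35,-0.12,0,0,-0.125,-1,-0.98,-0.35,-0.12,0,0,-0.125,-1,-0.98,-0.35,-0.12,0,0,-0.125,-1,-0.98,-0.35,-0.12,0,0,-0.125,-1,-0.98,-0.35,-0.12,0,0,-0.125,-1,-0.98,-0.35,-0.12,0,0,-0.125,-1,-0.98,-0.35,-0.12,0,0,-0.125,-1,-0.98,-0.35,-0.12,0,0,-0.125,-1,-0.98,-0.35,-0.12,0,0,-0.125,-1,-0.6,0,0,0,0,0,-1]'
python3 -m pendant '[0,0,0,0,0,0,-1,0,0,0,0,0,0,-1]'
python3 - <<'E'
from h import *
m=camera_model('wrist'); im=capture('wrist'); save(im,'w7'); to([497,-331,150],[np.pi,0,np.radians(94)])
V=lambda c,r,z:atz(ray('wrist',(c,r),m),z).round(1)
for q in pinpoint('wrist','wedge_grip')[:3]:print(round(q['score'],2),np.round(q['location'],1),V(*q['location'],90))
h=cv2.cvtColor(im[:,:,::-1].copy(),cv2.COLOR_BGR2HSV)
k=cv2.inRange(h,(5,150,170),(17,255,255));n,l,s,c=cv2.connectedComponentsWithStats(k)
for i in range(1,n):
  if s[i][4]>200:
    pts=cv2.boxPoints(cv2.minAreaRect(np.argwhere(l==i)[:,::-1].astype(np.float32)));print(s[i],[V(*p,108)[:2].tolist() for p in pts],'cen',V(*c[i],108))
print('big wedge',tri([ray('top',(472.9,317.5)),ray('side',(469.8,186.6))]))
E
```

```text
time: 19.75
tool_pos: [505.6, -258.8, 245.9]
tcp_rot: [3.141, 0.001, 1.631]
contact_force: [0.3, -0.4, 0.0]
grip_width: 91.7
finger_force: 0.0
time: 19.95
tool_pos: [506.4, -256.5, 244.9]
tcp_rot: [-3.141, -0.001, 1.631]
contact_force: [0.7, 0.0, 0.2]
grip_width: 91.9
finger_force: 0.0
tcp [ 506.4 -256.   245. ] [-3.141e+00 -1.000e-03  1.632e+00] shift [-2.48 -0.47  3.16] turn [-0.01 -0.01 -0.12]
0.92 [399.9 273.5] [ 586.1 -297.4   90. ]
[284 299  41  19 775] [[476.8, -322.7], [514.0, -320.4], [515.2, -338.8], [477.4, -341.2]] cen [ 495.8 -330.7  108. ]
big wedge (array([ 390.40702647, -356.7256996 ,  116.01998746]), [0.7, 0.7])
```

View pics/w7.png

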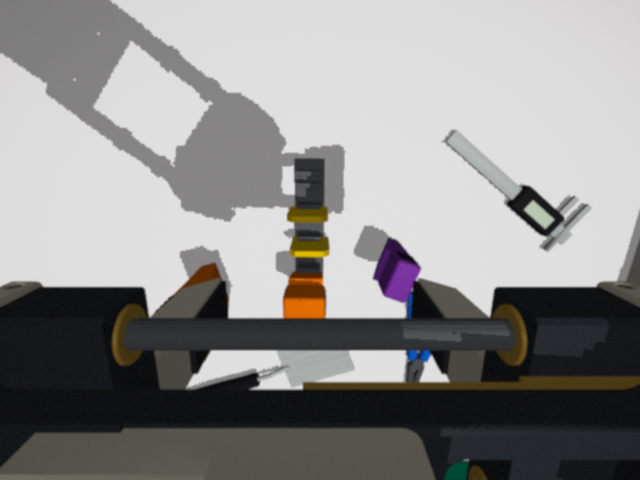

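The picture shows the rack wedge's head at px (305,303) and the purple one at (397,270). I'll check the neighbours' heights against the gripper body before descending.

Run:
```python
from h import *
m=camera_model('wrist');M=dict(m);P=np.array([[1,0,0,498.94],[0,.962,.272,-209.75],[0,-.272,.962,485.78],[0,0,0,1.]]);M['pose']=P
print('purple grip',tri([ray('top',(441.9,240.5)),ray('side',(391.7,175.1)),ray('w',(392.8,225.7),M),ray('w',(399.9,273.5),m)]))
print('big grip',tri([ray('top',(472.9,317.5)),ray('side',(469.8,186.6)),ray('w',(219.5,272.1),M)]))
print('wedge grip',tri([ray('top',(453.4,275.7)),ray('side',(426.1,182.4)),ray('w',(318.6,253.3),M)]))
to([496.5,-332,80],[np.pi,0,np.radians(93.5)])
```

```text
purple grip (array([ 584.76431643, -298.09212541,   88.53586614]), [2.7, 1.5, 2.7, 2.1])
big grip (array([ 388.58675387, -350.3740671 ,  122.16800989]), [4.6, 0.9, 4.2])
wedge grip (array([ 495.77406912, -327.19611579,   91.73632614]), [6.9, 0.5, 6.8])
tcp [ 506.5 -255.9  245.1] [-3.141e+00 -1.000e-03  1.633e+00] shift [-2.52 -0.49  5.5 ] turn [-0.01 -0.01  0.01]
```

The big orange wedge may reach z≈145 beside the gripper body, so I'll tilt the gripper 12° toward +y (its pads stay flat on the head) and open it only partly.

```bash
python3 -m pendant '[-0.6,-0.1,0,0,-0.75,0,-0.35,-0.6,-0.1,0,0,-0.75,0,-0.35,-0.6,-0.1,0.2,0,-0.75,0,-0.35,-0.6,-0.1,0.3,0,-0.75,0,-0.35,0,0,0,0,0,0,-0.35,0,0,0,0,0,0,-0.35]'
cat >> h.py <<'E'
def wto(p,rpy): to(p,rpy)
E
python3 - <<'E'
from h import *
r=tilt(3.5,12); to([496.5,-336,150],r); to([496.5,-336,78.5],r)
E
```

```text
time: 20.65
tool_pos: [498.9, -330.1, 236.2]
tcp_rot: [-3.141, 0.208, 1.632]
contact_force: [0.0, 0.4, 0.4]
grip_width: 61.8
finger_force: 0.0
tcp [ 498.9 -330.1  236.2] [-3.141  0.208  1.632] shift [ 0.41 -0.09  2.85] turn [-0.   -0.03  0.01]
tcp [ 498.9 -330.1  236.2] [-3.141  0.208  1.632] shift [ 0.9  -0.09  5.18] turn [-0.   -0.03  0.01]
```

```bash
python3 -m pendant '[0.1,-0.09,0.7,0,0,0,-0.35,0.1,0,0.7,0,0,0,-0.35,0.1,0,0.7,0,0,0,-0.35,0.1,0,0.7,0,0,0,-0.35,0.12,0,0.55,0,0,0,-0.35,0.12,0,0.55,0,0,0,-0.35,0,0,0,0,0,0,-0.35]'
python3 -m pendant '[0.12,0,0.6,0,0,0,-0.35,0.14,0,0.68,0,0,0,-0.35,0,0,0,0,0,0,-0.35]'
python3 -m pendant '[0,0,0,0,0,0,1,0,0,0,0,0,0,1,0,0,0,0,0,0,1,0,0,0,0,0,0,1]'
```

```text
time: 21.35
tool_pos: [495.5, -335.6, 115.8]
tcp_rot: [-3.139, 0.206, 1.632]
contact_force: [-0.1, -0.4, -0.7]
grip_width: 61.6
finger_force: 0.0
time: 21.65
tool_pos: [495.5, -336.4, 77.3]
tcp_rot: [-3.139, 0.207, 1.632]
contact_force: [-0.0, 0.2, -0.1]
grip_width: 61.8
finger_force: 0.0
time: 22.05
tool_pos: [496.8, -338.0, 79.9]
tcp_rot: [3.14, 0.211, 1.631]
contact_force: [-0.5, 0.8, 4.7]
grip_width: 39.8
finger_force: 30.0
```

```bash
python3 -m pendant '[-0.06,0,-0.3,0,0,0,1,-0.18,0,-0.85,0,0,0,1,-0.2,0,-0.95,0,0,0,1,-0.2,0,-0.95,0,0,0,1,-0.2,0,-0.95,0,0,0,1,0.93,0.27,-0.2,0.018,0,0.084,1,0.93,0.27,-0.2,0.018,0,0.084,1,0.93,0.27,-0.2,0.018,0,0.084,1,0.93,0.27,-0.2,0.018,0,0.084,1,0.93,0.27,-0.2,0.018,0,0.084,1,0.93,0.27,-0.2,0.018,0,0.084,1,0.93,0.27,-0.2,0.018,0,0.084,1]'
python3 -m pendant '[0.93,0.27,-0.2,0.018,0,0.084,1,0.93,0.27,-0.2,0.018,0,0.084,1,0.93,0.27,-0.2,0.018,0,0.084,1,0.93,0.27,-0.2,0.018,0,0.084,1,0.93,0.27,-0.2,0.018,0,0.084,1,0.93,0.27,-0.2,0.018,0,0.084,1,0.93,0.27,-0.2,0.018,0,0.084,1,0.93,0.27,-0.2,0.018,0,0.084,1,0,0,0,0,0,0,1,0,0,0,0,0,0,1]'
python3 - <<'E'
from h import *
r=tilt(-2,12); to([618.3,121,175],r)
m=camera_model('wrist');im=capture('wrist'); a=im[100:400,180:460,::-1]; b=capture('side')[170:320,220:360,::-1]
for c in ('side',):
  for q in pinpoint(c,'wedge')[:2]+pinpoint(c,'stop')[:1]: print(q['location'],q['score'])
cv2.imwrite('pics/c8.png',np.hstack([cv2.resize(a,(400,428)),cv2.resize(b,(400,428))]))
E
```

```text
time: 23.25
tool_pos: [544.3, -134.0, 202.4]
tcp_rot: [3.141, 0.209, 1.589]
contact_force: [0.9, 0.3, -1.3]
grip_width: 39.6
finger_force: 30.0
time: 24.25
tool_pos: [609.4, 93.1, 202.4]
tcp_rot: [-3.141, 0.21, 1.543]
contact_force: [-0.0, -0.5, -0.9]
grip_width: 40.2
finger_force: 30.0
tcp [609.4  93.1 202.4] [-3.141  0.21   1.543] shift [1.11 0.27 0.7 ] turn [0.01 0.01 0.1 ]
[285.2, 246.3] 0.58
[383.5, 190.7] 0.44
[277.3, 277.5] 0.62
```

View pics/c8.png

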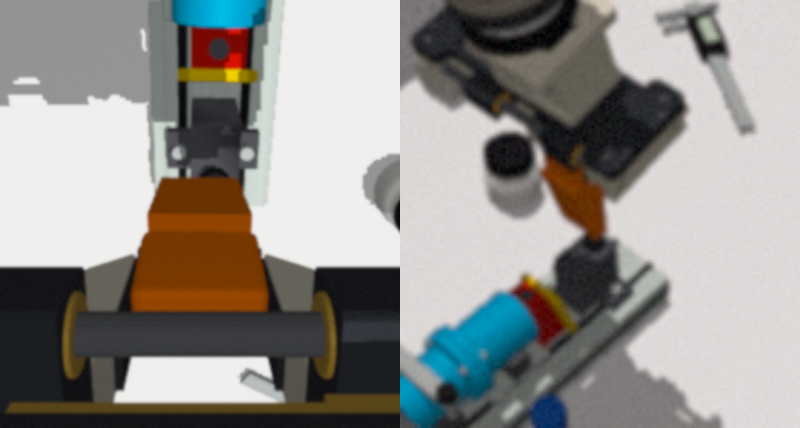

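The wedge is held upright, its tip edge at wrist px ~(320,226). From that I get the flat face's y.

Run:
```python
from h import *
m=camera_model('wrist');im=capture('wrist'); h=cv2.cvtColor(im[:,:,::-1].copy(),cv2.COLOR_BGR2HSV)
k=cv2.inRange(h,(5,150,60),(17,255,255)); k[:,:270]=0;k[:,380:]=0
ys,xs=np.where(k[:330]); cols=range(295,345,6); print([(c,ys[xs==c].min()) for c in cols if (xs==c).any()])
rr=np.median([ys[xs==c].min() for c in cols if (xs==c).any()]); o=get_obs()['tool_pos']
print('tip edge',atz(ray('wrist',(320,rr-.5),m),o[2]-72.5),'offset from tcp y of flat',atz(ray('wrist',(320,rr-.5),m),o[2]-72.5)[1]-13-o[1])
```

```text
[(295, np.int64(225)), (301, np.int64(226)), (307, np.int64(224)), (313, np.int64(145)), (319, np.int64(144)), (325, np.int64(144)), (331, np.int64(145)), (337, np.int64(145)), (343, np.int64(145))]
tip edge [610.92718318 151.32094707 130.03623986] offset from tcp y of flat 46.56222850674459
```

Run:
```python
from h import *
m=camera_model('wrist');o=get_obs()['tool_pos']
p=atz(ray('wrist',(320,224.5),m),o[2]-72.5);print(p,'flat offset',p[1]-13-o[1])
for c,r in ((298,230),(348,230)): print(atz(ray('wrist',(c,r),m),o[2]-72.5)[0])
```

```text
[609.4579844   98.35262911 130.03623986] flat offset -6.4060894516319
594.3745987807142
628.3835462693796
```

```bash
python3 -m pendant '[0.37,0.09,0.23,0,0,0.05,1,0.37,0.09,0.23,0,0,0.05,1,0.37,0.09,0.24,0,0,0,1,0,0,0,0,0,0,1,0.06,0,0.29,0,0,0,1,0.06,0,0.29,0,0,0,1,0.06,0,0.29,0,0,0,1,0,0,0,0,0,0,1]'
python3 -m pendant '[0.04,0,0.2,0,0,0,1,0.04,0,0.2,0,0,0,1,0.04,0,0.2,0,0,0,1,0,0,0,0,0,0,1]'
```

```text
time: 25.3
tool_pos: [617.7, 120.2, 146.3]
tcp_rot: [-3.14, 0.21, 1.535]
contact_force: [0.4, 0.1, -1.2]
grip_width: 39.7
finger_force: 30.0
time: 25.7
tool_pos: [618.2, 120.2, 128.6]
tcp_rot: [-3.141, 0.21, 1.535]
contact_force: [-0.5, -0.4, -0.5]
grip_width: 40.0
finger_force: 30.0
```

```bash
python3 -m pendant '[0.03,0,0.13,0,0,0,1,0.03,0,0.13,0,0,0,1,0,0,0,0,0,0,1]'
python3 -m pendant '[0.02,0,0.1,0,0,0,1,0.02,0,0.1,0,0,0,1,0,0,0,0,0,0,1]'
```

```text
time: 26.0
tool_pos: [619.1, 119.3, 122.0]
tcp_rot: [3.139, 0.212, 1.534]
contact_force: [1.8, -4.8, -0.3]
grip_width: 39.9
finger_force: 30.0
time: 26.3
tool_pos: [619.5, 118.1, 116.8]
tcp_rot: [3.138, 0.213, 1.534]
contact_force: [-0.3, -9.0, 4.7]
grip_width: 39.5
finger_force: 30.0
```

```bash
python3 -m pendant '[-0.04,0,0.1,0,0,0,1,-0.03,0,0.08,0,0,0,1,0,0,0,0,0,0,1]'
python3 -m pendant '[0.02,0,0.08,0,0,0,1,0,0,0,0,0,0,1]'
```

```text
time: 26.6
tool_pos: [619.6, 117.0, 113.6]
tcp_rot: [3.136, 0.21, 1.534]
contact_force: [-3.0, -1.3, 14.4]
grip_width: 39.6
finger_force: 30.0
time: 26.8
tool_pos: [619.8, 117.0, 113.4]
tcp_rot: [3.135, 0.21, 1.533]
contact_force: [-6.9, -0.9, 25.8]
grip_width: 39.7
finger_force: 30.0
```

```bash
python3 -m pendant '[0.01,0,0.06,0,0,0,1,0,0,0,0,0,0,1,0,0,0,0,0,0,1]'
python3 - <<'E'
from h import *
o=get_obs();print(o['tool_pos'],o['contact_force'],o['moment'],o['finger_force'])
m=camera_model('wrist');im=capture('wrist');b=capture('side')[200:320,220:340,::-1];a=im[40:340,180:480,::-1]
cv2.imwrite('pics/c9.png',np.hstack([cv2.resize(a,(400,400)),cv2.resize(b,(400,400))]))
E
```

```text
time: 27.1
tool_pos: [619.9, 117.0, 113.2]
tcp_rot: [3.133, 0.21, 1.533]
contact_force: [-9.3, -0.8, 34.7]
grip_width: 39.7
finger_force: 30.1
[619.94562145 117.03555144 113.21918907] [-9.28892432 -0.84217559 34.69630401] [-1.24126254  2.12086535 -0.37445108] 30.07334589958191
```

View pics/c9.png

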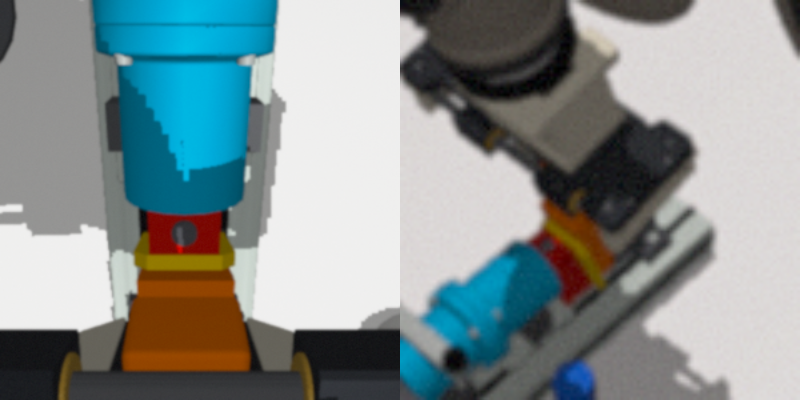

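The picture shows the wedge jammed about 11 mm above the bed, flat against the stop, with the shim sandwiched and the duct flanges together. The wedge is still held, pressed down with 35 N. Hold briefly, then hand in.

```bash
python3 -m pendant '[0,0,0,0,0,0,1,0,0,0,0,0,0,1,0,0,0,0,0,0,1]'; python3 -c "
from plant import *
print(close_job())"
```

```text
time: 27.5
tool_pos: [620.0, 117.0, 113.2]
tcp_rot: [3.133, 0.21, 1.533]
contact_force: [-9.3, -0.8, 34.4]
grip_width: 39.6
finger_force: 30.1
the job is handed in; nothing more can be done
None
```

The job is handed in at 27.5 s: spray head pressed fully down and released, one shim leaned on the push face, and the wedge jammed about 11 mm above the bed, still gripped and pressed down with about 34 N; the duct looked closed in the last pictures, but I had no direct reading of the carriage joint.

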